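# Load the bottle shaker, snap its hold-down over and switch it on

### The arm

A 6-joint arm with a two-finger parallel gripper is mounted at the origin on a cart in front of the work surface, level with it; the furniture and walls round the work are solid. World frame = base frame: x ahead of the robot, y to its left, z up, the work surface at z = 0. Lengths are in mm, angles in degrees, forces in N, time in s.
With the tool pointing down it reaches from about 350 to 850 mm from the base axis. Payload 8.1 kg.
Tool frame: the origin (TCP) lies midway between the tips of the shut fingers; the grasp point (between the pads) lies 19 mm behind it (hold_point_z is the distance from the TCP to the grasp point, in mm); z points along the fingers, y is the direction in which the jaws open and shut (so a half turn about z gives the same grasp; the last joint's range is limited). The gripper opens to 85 mm and grips with 20 to 120 N. Pads are 22 mm wide; open, the fingers measure 114 mm over their backs; the gripper's body (76 mm by 85 mm) begins 54 mm behind the grasp point. The pads swing forward as they close: fully open they stand 13 mm farther back than shut.
Start: joints at [-68.377, 7.471, 85.268, -0, 87.261, -4.893], TCP at [267.893, -536.878, 191.792] pointing down, gripper open.
Joint ranges: [-169.43, 169.43], [-51.17, 129.36], [1.28, 143.12], [-76.62, 256.62], [0, 156.53], [-152.29, 152.29]. Speed limits (degrees/s): [136.94, 136.94, 159.86, 180, 180, 180].

### API

Orientations are given as [roll, pitch, yaw] about the fixed x, y, z axes, in that order (R = Rz(yaw) Ry(pitch) Rx(roll)).
In Python, from bench import sense, snapshot, camera_params, hand_in, hold_point_z gives the robot as it stands.
- The arm moves only by the tool servo_tool, never from a script. Its argument "motion" is a list of rows, each a list of 7 numbers: the finger opening in mm, from 0 to 85.4, then the shift along the tool's x, y, z in mm, then the turn, a rotation vector about the tool's x, y, z in rad. A call has 1 to 10 rows; each row shifts and turns the pose as measured when the row begins, along the tool's axes as they then stand; what a row does not reach is not made up. A row lasts 1/10 s, in which the tool goes at most 50 mm and 8.59 degrees, less where a joint would pass 70% of its speed; a pose out of reach is approached as far as the arm can. A call with a gripper value outside its range is refused whole. The fingers move at their own pace and stop on an object; "force" is the grip in N (left out, the last holds). Time passes only in rows, so rows that do not move let the fingers close. It gives the time, the measured TCP pose, the force and the opening at its end, in the units of the state.
- sense(): the state, without advancing time (a new reading comes with each control period).
- snapshot(name): name is "scene" or "top"; returns the picture (420x560x3 uint8, blue, green, red); there is no depth.
- camera_params(name): a dict with "fx", "fy", "cx", "cy" (pixels), "R" (3x3) and "t" (3): a world point X has camera coordinates R X + t. Camera axes: x right, y down, z forward; pixel columns grow to the right and rows downward; lengths in mm; the calibration is good to about 2 mm. A picture is of the moment at which its call begins. camera_params takes no time and is no camera call.
- hand_in(): hands the job in, once; it reports no verdict.
The state is a dict: "time": time; "joint_pos": joint angles; "qd": joint speeds; "joint_efforts": joint torques, N m; "tool_pos": TCP position; "tcp_rot": TCP orientation; "ft_force": force on the tool from outside, world axes, zero at the start; "wrist_torque": the same for the moment, N m; "finger_gap": finger opening in mm.
Only numpy, scipy, OpenCV 4.12 (cv2) and the standard library are available. Lean on these libraries where they do the work, as an engineer would, in place of code of your own. Each camera call takes 0.05 s, during which the arm holds its last target. There are 200 camera calls.

### The job

Stand the small dropper bottle that waits between the tin and the mixing cup in the round nest of the bench shaker, setting it down gently, then push the shaker's hold-down lever over past its centre so that it snaps down on the bottle's cap. Only then turn the isolator handle on the sloping front panel clockwise from off to on; leave the tin, the cup and the other things on the bench where they are, and do not knock the bottle over.

Things in the scene. Friction and masses are not known exactly. Their poses are not given: they have to be found in the camera images.
- shaker: Bench bottle shaker, fixed: grey wedge-shaped casting. Origin on the bench top under it; own +x to its back, +y to its left, z up. Offsets in this frame, mm: deck at z 60, x -38 to 70, y -75 to 75; front panel slopes from (x -38, z 60) to (x -95, z 33). Nest floor (15, -36, 73); hold-down pivot (15, 56, 201); isolator on the panel at (-66, 0, 47).
- bottle: Small round dropper bottle, about 0.1 kg: body 42 mm in diameter up to 64 mm, shoulder to 80, narrow black cap to 106 mm. The only such bottle out on the front of the bench; stands upright with tin and cup on opposite sides of it, gaps of 10 to 25 mm, so fingers fit only in the other two directions. Origin: centre of its underside, z up.
- nest (a point): Centre of the floor of the nest, a round black rubber cup 50 mm in inner diameter, its rim 11 mm above its floor, on a small steel plate on the shaker's deck, 73 mm above the bench. Frame as the shaker's.
- clamp (a joint): Hold-down lever: one arm hinged left of the nest about the shaker's x axis. 0 = open (start), leaning 20 deg past upright to +y, away from the nest; grows as it swings up and over to -y. A spring holds it at either end: resists up to about 5 N at the cross grip, balances at 0.96 rad, then snaps on by itself down to the cap at about 1.92 (arm level). Without a bottle it stops at 2.07.
- clamp_grip (a point): Centre of the cross grip at the end of the hold-down arm: black round bar 14 mm thick, 56 mm long, along the shaker's x, 126 mm from the pivot. In the shaker's frame it is open at (15, 99, 319) mm, clamped at about (15, -70, 201) mm. The space beside and above it is free.
- clamp_pivot (a point): Pivot of the hold-down lever, in a steel yoke on the deck's left: with foot, crank and spring the yoke spans x -20 to 44, y 27 to 85, up to z 230 mm in the shaker's frame. Frame as the shaker's.
- clamp_pad: Round rubber pad, 23 mm in diameter, under the hold-down arm 92 mm from the pivot; it presses on the bottle's cap when clamped. Origin on the arm's side of its spindle.
- isolator (a joint): Angle of the isolator handle about the panel's normal. 0 = off: its nose and white line point straight up the slope; 1.05 (pi/3) = on: 60 deg clockwise, seen facing the panel. A snap spring holds it at either end: it resists turning with about 0.15 N m, balances half way and then drives the handle on.
- isolator_grip (a point): Grip point on the isolator's axis, 25 mm off the panel. Black bar 42 mm long, 12 mm wide; its top is 10 mm beyond this point, its round 42 mm base 15 mm short of it. Own z: the panel's normal, leaning 25 deg from vertical toward the shaker's front (-x); own x: along the bar.
- small_tin: Open tin with dried runs, 91 mm in diameter, 98 mm high, next to the bottle. Origin: centre of its underside.
- cup: Clear plastic mixing cup, 89 mm in diameter at the rim, 108 mm high, on the other side of the bottle. Origin: centre of its underside.
- tape: Roll of masking tape lying flat, 96 mm in diameter, 25 mm high. Origin: centre of its underside.
- brush: Flat paint brush, 214 mm long in its y, 42 mm wide, 22 mm high, lying on the bench to the right. Origin: centre of its underside.
- marker: Black felt marker, 140 mm long in its y, 16 mm thick, lying on the bench in front of the shaker. Origin: centre of its underside.
Things that resemble listed ones, but are neither listed nor needed, are in the scene too. Leave any turquoise look-alike of the bottle alone.

How it is judged:
By the outcome, as a careful person would: the job done as asked, in the order asked, and still so for the second after the job is handed in, with the robot touching nothing.
It also fails if it takes over 58 s, if anything falls off the work surface, if the arm or the gripper's body presses on something with over 40 N, if the wrist force passes 120 N, or if a joint passes its speed limit or range.

## Working session

There is one attempt and no reset: what is moved stays moved. The work goes in short steps, Python scripts to look and compute and a tool call to move; the robot and the scene stay as the last step left them, time stands still between calls to the robot, and variables do not carry over. Pictures are saved under pics/ and viewed, about 8 in all and at most 12, crops included, and the job is handed in when it is done.

Besides the shell and the picture viewer there is one more tool, called after "Call:" as a command line: name --pt "numbers of a row" for each row, then --argument value for the rest. servo_tool: Moves the arm, as the interface text tells. Its arguments: {"type":"object","properties":{"motion":{"type":"array"},"force":{"type":"number"}},"required":["motion"]}

```bash
mkdir -p pics; ls; python3 - <<'E'
from bench import *
import cv2,json
for n in("scene","top"):
    cv2.imwrite(f"pics/{n}0.png",snapshot(n)); p=camera_params(n); print(n,{k:(v.round(3).tolist() if hasattr(v,'round') and hasattr(v,'tolist') else v) for k,v in p.items()})
print(sense(),hold_point_z)
E
```

```text
pics
scene {'fx': 534.3542820759087, 'fy': 534.3542820759087, 'cx': 271.4987981937815, 'cy': 211.51639711777474, 'R': [[-0.878, -0.479, -0.018], [-0.196, 0.394, -0.898], [0.437, -0.784, -0.44]], 't': [441.3, 305.335, 1188.51]}
top {'fx': 440.192221636938, 'fy': 440.192221636938, 'cx': 284.90602249217454, 'cy': 209.76559846278306, 'R': [[-0.022, -1.0, 0.011], [-0.989, 0.02, -0.145], [0.145, -0.014, -0.989]], 't': [-65.252, 535.915, 1449.54]}
{'time': 0.1, 'joint_pos': array([-6.83749071e+01,  7.51052920e+00,  8.53246365e+01, -1.24956924e-03,
        8.72622629e+01, -4.89157782e+00]), 'qd': array([ 0.0224433 , -0.15967095, -0.08332496,  0.07726138,  0.04152974,
        0.02370239]), 'joint_efforts': array([ 2.51400397e-04, -5.70953035e+01, -5.01942587e+01, -5.76714160e-05,
        8.18821922e-03, -5.14190248e-06]), 'tool_pos': array([ 267.68729727, -536.33099105,  190.83671882]), 'tcp_rot': array([-1.79902820e+02, -7.06427816e-03,  2.65167255e+01]), 'ft_force': array([ 0.02473947, -0.26430708, -0.28025415]), 'wrist_torque': array([ 0.04662301,  0.01009361, -0.02223596]), 'finger_gap': 85.39873687669295} 18.700000000000003
```

View pics/scene0.png

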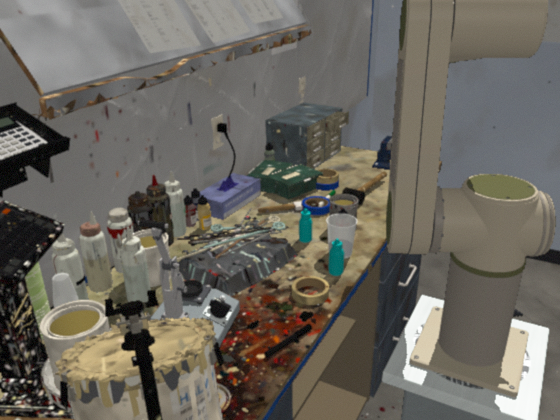

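View pics/top0.png

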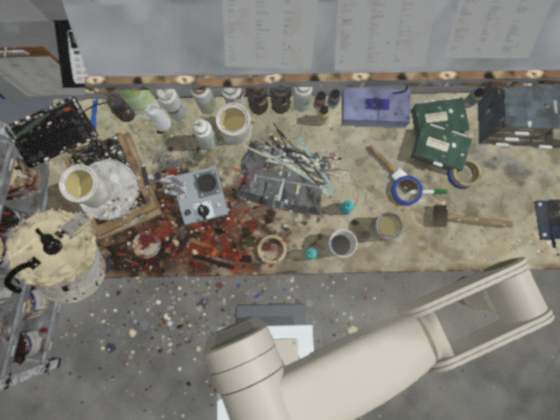

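Two turquoise bottles are in view: top (347,207) and (311,253). The cup/tin candidates are at top (343,243) and (388,227). I'll enlarge before choosing.

```bash
python3 - <<'E'
import cv2,numpy as np
t=cv2.imread("pics/top0.png");s=cv2.imread("pics/scene0.png")
a=cv2.resize(t[180:275,290:420],(800,585),interpolation=cv2.INTER_CUBIC)
b=cv2.resize(s[160:310,270:400],None,fx=4,fy=4,interpolation=cv2.INTER_CUBIC)[:585]
c=cv2.resize(t[155:235,155:240],None,fx=4,fy=4,interpolation=cv2.INTER_CUBIC)
a=cv2.resize(a,(400,292)); c=cv2.resize(c,(400,292)) if 0 else c[:292]
left=np.zeros((585,400,3),np.uint8); left[:292,:400]=a; left[292:584,:340]=c
b=b[:585,:400]
cv2.imwrite("pics/crop0.png",np.hstack([left,np.pad(b,((0,585-b.shape[0]),(0,400-b.shape[1]),(0,0)))]))
E
```

```text
(no output)
```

View pics/crop0.png

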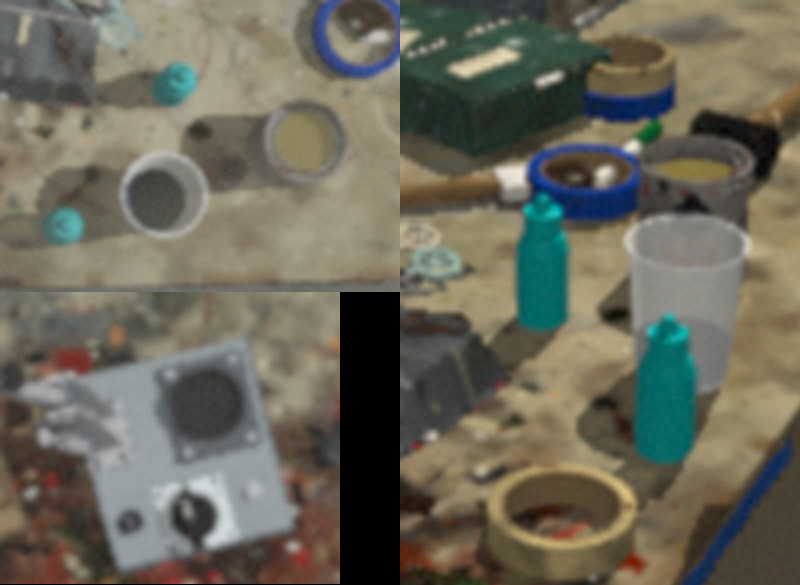

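```bash
python3 - <<'E'
import cv2,numpy as np
from bench import *
t=np.mean([snapshot("top").astype(float) for _ in range(4)],0);s=cv2.imread("pics/scene0.png")
cv2.imwrite("pics/topavg.png",t)
a=t[205:265,325:410]; a=np.clip(a*1.6,0,255).astype(np.uint8)
b=np.clip(s[190:260,315:385]*1.6,0,255).astype(np.uint8)
a=cv2.resize(a,None,fx=6,fy=6,interpolation=cv2.INTER_CUBIC);b=cv2.resize(b,None,fx=4,fy=4,interpolation=cv2.INTER_CUBIC)
o=np.zeros((360,790,3),np.uint8);o[:,:510]=a;o[:280,510:790]=b
cv2.imwrite("pics/crop1.png",o)
for n in("top","scene"):
    p=camera_params(n);print(n,-np.array(p["R"]).T@np.array(p["t"]))
E
```

```text
top [ 318.24688933  -55.32245834 1512.70871283]
scene [ -72.50330748 1023.28442705  805.08704599][ WARN:0@17.092] global loadsave.cpp:1063 imwrite_ Unsupported depth image for selected encoder is fallbacked to CV_8U.
```

View pics/crop1.png

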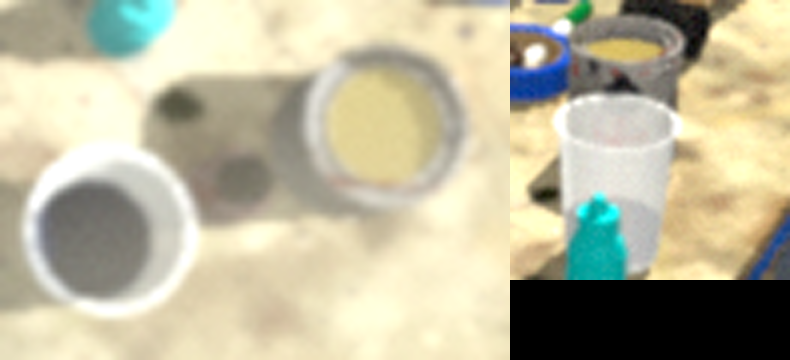

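Bottle isn't obvious: turquoise ones at top (347,207) and (311,253) are excluded by the task. Between cup (343,243) and tin (388,227) there is only a dark disc at about (366,235). I'll check the geometry.

```bash
cat > h.py <<'E'
import numpy as np,cv2
from bench import camera_params
P={n:camera_params(n) for n in("top","scene")}
def proj(n,X):
    p=P[n];c=np.array(p["R"])@np.array(X,float)+np.array(p["t"]);return np.array([p["fx"]*c[0]/c[2]+p["cx"],p["fy"]*c[1]/c[2]+p["cy"]])
def ray(n,uv,z):
    p=P[n];R=np.array(p["R"]);C=-R.T@np.array(p["t"]);d=R.T@np.array([(uv[0]-p["cx"])/p["fx"],(uv[1]-p["cy"])/p["fy"],1]);return C+d*(z-C[2])/d[2]
E
python3 - <<'E'
from h import *
cup=ray("top",(325+112/6,205+230/6),108);tin=ray("top",(325+386/6,205+125/6),98)
cap=ray("top",(325+245/6,205+178/6),106);g=ray("top",(325+245/6,205+178/6),0)
print(cup,tin,np.linalg.norm(cup-tin),"cap",cap,"ground",g,ray("top",(325+180/6,205+105/6),0))
for n,X in(("cap",cap),("cup",cup),("tin",tin),("capground",cap*[1,1,0]),("flat",g)):
    print(n,proj("scene",X),proj("top",X))
print("start tcp",proj("top",(268,-537,190)))
E
python3 - <<'E'
import cv2,numpy as np
t=cv2.imread("pics/topavg.png")
a=cv2.resize(np.clip(t[60:270,420:560]*1.3,0,255).astype(np.uint8),None,fx=2.8,fy=2.8,interpolation=cv2.INTER_CUBIC)
b=cv2.resize(np.clip(t[60:270,90:230]*1.3,0,255).astype(np.uint8),None,fx=2.8,fy=2.8,interpolation=cv2.INTER_CUBIC)
cv2.imwrite("pics/crop2.png",np.hstack([b,a]))
E
```

```text
[ 412.29307002 -260.73871122  108.        ] [ 466.51635791 -412.67498688   98.        ] 161.63167019365318 cap [ 438.7358611  -333.42484458  106.        ] ground [ 447.81509043 -354.38074872    0.        ] [ 490.81630014 -318.81479382    0.        ]
cap [343.19991364 209.03533005] [365.83333333 234.66666667]
cup [342.38348654 220.14406661] [343.66666667 243.33333333]
tin [344.25003134 199.7273497 ] [389.33333333 225.83333333]
capground [341.79429074 240.079117  ] [359.90095502 237.41740835]
flat [341.59706379 236.50051922] [365.83333333 234.66666667]
start tcp [442.37080335 288.03652987]
```

View pics/crop2.png

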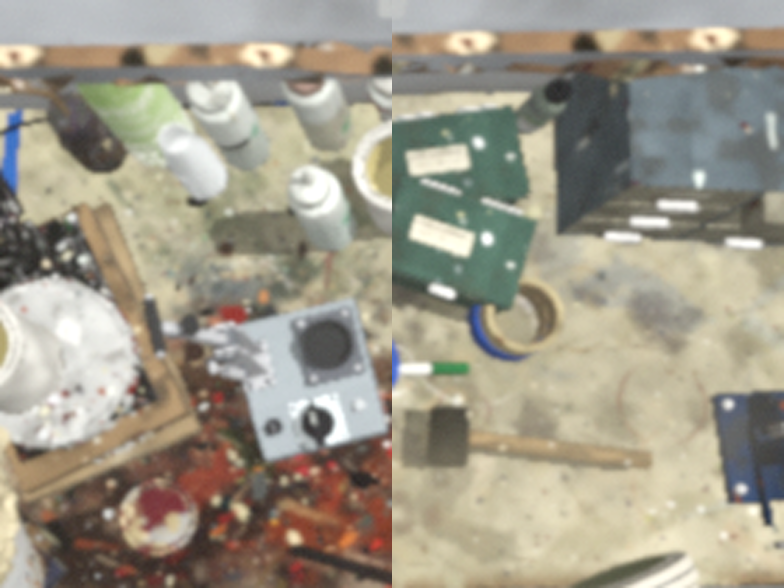

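The dark disc at top (366,235), taken as a cap at z 106, lands at (439,-333). That is within 3 mm of the cup–tin midpoint, and the gaps come to about 15 mm each. As a flat stain it would be off the line, so this is the bottle: clear body, black cap, with the two turquoise ones as decoys. Next is the shaker.

```bash
python3 - <<'E'
from h import *
t=cv2.imread("pics/topavg.png");s=cv2.imread("pics/scene0.png")
a=cv2.resize(t[160:230,160:235],None,fx=7,fy=7,interpolation=cv2.INTER_CUBIC)   #525x490
b=cv2.resize(s[215:345,140:245],None,fx=2.6,fy=2.6,interpolation=cv2.INTER_CUBIC)[:, :273]
c=cv2.resize(np.clip(t[220:250,345:385]*1.8,0,255).astype(np.uint8),None,fx=6.8,fy=5,interpolation=cv2.INTER_CUBIC)
o=np.zeros((500,800,3),np.uint8);o[:490,:525]=a;o[:b.shape[0],525:525+b.shape[1]]=b;o[340:490,525:797]=c
cv2.imwrite("pics/crop3.png",o)
# dark cap blob
g=cv2.GaussianBlur(t[222:248,352:380],(3,3),0).astype(int).sum(2);print(g[6:22,4:24])
hsv=cv2.cvtColor(t,cv2.COLOR_BGR2HSV)
E
```

```text
[[259 258 260 261 262 262 264 272 281 289 292 289 284 272 261 256 253 252
  261 293]
 [258 256 258 258 256 254 258 266 275 280 281 279 276 272 265 260 258 258
  260 281]
 [258 256 256 254 251 248 249 254 259 260 259 258 263 267 266 262 261 261
  261 272]
 [257 251 250 248 245 241 235 234 234 231 231 234 245 259 266 267 266 264
  264 272]
 [257 251 246 244 240 232 222 215 213 212 213 219 230 249 266 272 273 270
  270 274]
 [262 253 248 244 239 225 213 208 207 207 211 216 225 242 260 273 276 275
  274 275]
 [274 254 249 246 238 223 212 210 209 210 213 218 225 238 257 272 278 278
  277 277]
 [297 258 247 244 237 224 215 213 213 213 216 220 228 242 262 280 286 283
  279 279]
 [330 271 245 241 235 225 220 217 217 219 222 226 235 253 277 294 297 291
  284 282]
 [368 294 252 241 238 234 230 226 226 228 232 237 250 273 295 309 310 303
  295 289]
 [401 325 267 247 248 249 249 245 244 247 250 258 275 296 314 323 323 316
  307 300]
 [420 354 289 259 258 264 267 268 269 272 278 289 305 319 328 331 330 324
  319 313]
 [428 378 312 273 268 272 277 283 290 298 307 321 333 340 345 344 340 336
  333 336]
 [439 405 340 298 287 288 294 305 320 337 351 363 373 378 379 376 370 362
  360 367]
 [459 441 384 343 331 332 338 352 369 389 407 419 427 429 427 421 411 397
  387 389]
 [482 476 429 396 386 386 392 402 417 433 449 461 464 460 452 443 430 414
  401 398]]
```

View pics/crop3.png

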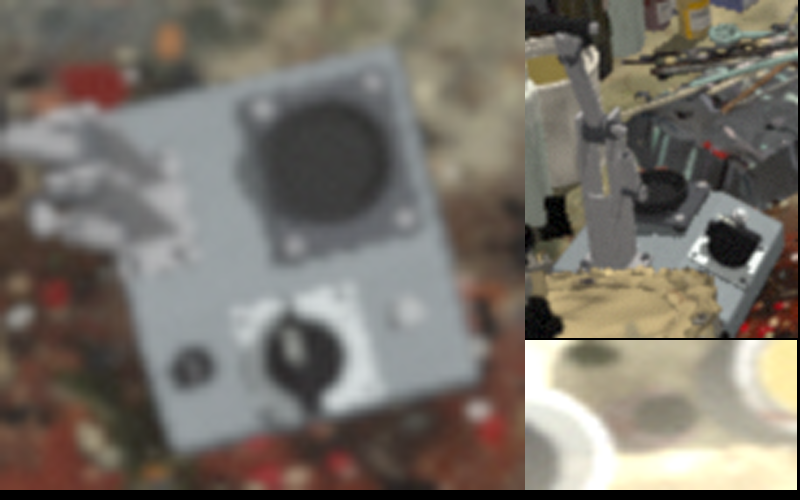

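```bash
python3 - <<'E'
from h import *
from bench import snapshot
s=np.mean([snapshot("scene").astype(float) for _ in range(6)],0)
cv2.imwrite("pics/sceneavg.png",s.astype(np.uint8))
a=np.clip((s[188:265,312:378]-30)*2,0,255).astype(np.uint8)
cv2.imwrite("pics/crop4.png",cv2.resize(a,None,fx=7.5,fy=7.5,interpolation=cv2.INTER_CUBIC))
E
```

```text
(no output)
```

View pics/crop4.png

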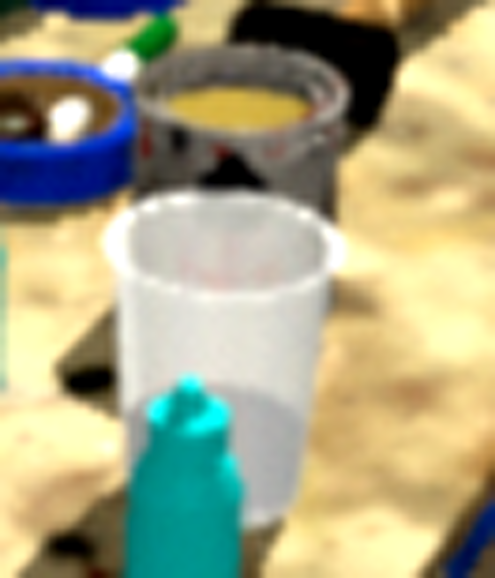

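The black cap tip shows above the cup rim at scene (343,209), exactly where predicted, so the bottle is confirmed. Its clear body is hidden behind the cup. Now I'll compute the poses.

```bash
cat >> h.py <<'E'
def c7(u,v): return (160+(u+.5)/7-.5,160+(v+.5)/7-.5)
E
python3 - <<'E'
from h import *
t=cv2.imread("pics/topavg.png")
print("cap",ray("top",(364.6,234.1),95)[:2],"scene tip@106",ray("scene",(342.9,208.7),104)[:2])
cup=ray("top",(343.2,242.9),108);tin=ray("top",(388.9,225.4),98);print(cup,tin,(cup+tin)/2)
# nest dark blob
g=cv2.resize(t[160:230,160:235],None,fx=7,fy=7,interpolation=cv2.INTER_CUBIC).max(2)
m=np.zeros_like(g);m[85:235,240:405]=(g[85:235,240:405]<68)
n,l,st,ce=cv2.connectedComponentsWithStats(m);i=1+st[1:,4].argmax();print("nest",st[i],ce[i]);print(" @84",ray("top",c7(*ce[i]),84)[:2]," @73",ray("top",c7(*ce[i]),73)[:2])
B=[ray("top",c7(*b),70)[:2] for b in((262,108),(373,82),(407,217),(295,245))]
print("bolts",np.round(B,1),np.mean(B,0))
def a(d):return np.degrees(np.arctan2(d[1],d[0]))
print("yaw",a(B[0]-B[3]),a(B[1]-B[2]),a(B[0]-B[1])-90,a(B[3]-B[2])-90)
br=ray("top",c7(398,45),60)[:2];fr=ray("top",c7(475,378),33)[:2];fl=ray("top",c7(178,452),33)[:2]
print("edges",a(br-fr),a(fl-fr)-90,np.linalg.norm(fl-fr),np.linalg.norm(br-fr),br,fr,fl)
iso=ray("top",c7(305,358),72)[:2];print("iso",iso)
for yaw in(12.5,13.5):
  y=np.radians(yaw);R=np.array([[np.cos(y),-np.sin(y)],[np.sin(y),np.cos(y)]])
  print(yaw,"origins nest",ray("top",c7(*ce[i]),84)[:2]-R@[15,-36],"bolt",np.mean(B,0)-R@[15,-36],"iso",iso-R@[-77,0],"br",br-R@[70,-75],"fr",fr-R@[-95,-75],"fl",fl-R@[-95,75])
E
```

```text
cap [ 441.59691481 -331.69004377] scene tip@106 [ 441.85702464 -339.05520013]
[ 413.7071204  -259.30247656  108.        ] [ 467.9553248 -411.3466282   98.       ] [ 440.8312226  -335.32455238  103.        ]
nest [  269   102   120   117 11100] [327.89018018 160.71288288]
 @84 [624.02935193 181.62980213]  @73 [626.38365065 183.45415922]
bolts [[653.3 215.5]
 [665.  162.6]
 [599.  146.3]
 [586.5 199.4]] [625.96702774 180.92560808]
yaw 13.562708713183406 13.84599474767367 12.49156756298251 13.247893947386771
edges 11.88510072569531 13.048712671606694 146.76862712696644 162.7431180317954 [685.51231366 152.08167159] [526.25798923 118.56477109] [493.12065975 261.54360625]
iso [531.899575   193.98030922]
12.5 origins nest [601.59308572 213.52986418] bolt [603.53076153 212.82567013] iso [607.07436754 210.64615949] br [600.93862211 210.15309915] fr [602.77313886 212.34873495] fl [602.10175147 208.88316904]
13.5 origins nest [601.03977003 213.13343881] bolt [602.97744583 212.42924476] iso [606.77205887 211.95560223] br [599.93801694 208.66824015] fr [601.12472938 213.66982468] fl [603.00420447 210.79317178]
```

Call:
servo_tool --pt "85 31 -13 0 0 0 0" --pt "85 31 -13 0 0 0 0" --pt "85 31 -13 0 0 0 0" --pt "85 31 -13 0 0 0 0" --pt "85 31 -13 0 0 0 0" --pt "85 31 -13 0 0 0 0" --pt "85 31 -13 0 0 0 0" --pt "85 31 -13 0 0 0 0" --force 30

```text
time: 1.4
tool_pos: [446.6, -330.0, 192.0]
tcp_rot: [179.9, 0.0, 26.1]
ft_force: [-0.2, -0.2, -0.5]
finger_gap: 85.3
```

Call:
servo_tool --pt "85 0 0 0 0 0 -0.145" --pt "85 0 0 0 0 0 -0.145" --pt "85 0 0 0 0 0 -0.145" --pt "85 0 0 0 0 0 -0.145" --pt "85 0 0 0 0 0 -0.145" --pt "85 0 0 0 0 0 -0.145" --pt "85 0 0 0 0 0 -0.145" --pt "85 0 0 0 0 0 -0.145" --pt "85 0 0 0 0 0 -0.145" --pt "85 0 0 0 0 0 -0.145"

```text
time: 2.4
tool_pos: [450.9, -324.8, 193.0]
tcp_rot: [179.9, 0.2, 111.9]
ft_force: [-1.1, 1.1, -0.4]
finger_gap: 85.1
```

```bash
cat > d.py <<'E'
import sys,numpy as np
from scipy.spatial.transform import Rotation as Ro
from bench import sense
def go(xyz,rpy=None):
    s=sense();R=Ro.from_euler("xyz",s["tcp_rot"],degrees=True)
    T=R if rpy is None else (rpy if isinstance(rpy,Ro) else Ro.from_euler("xyz",rpy,degrees=True))
    print("shift",R.inv().apply(np.array(xyz)-s["tool_pos"]).round(1),"rotvec",(R.inv()*T).as_rotvec().round(3),"at",s["tool_pos"].round(1),s["tcp_rot"].round(1),"F",s["ft_force"].round(1),"gap",round(s["finger_gap"],1),"t",s["time"])
E
python3 -c "
from d import *
go((441.3,-335,140),(180,0,109.6))"
```

```text
shift [ -5.8 -12.8  53. ] rotvec [0.002 0.003 0.04 ] at [ 450.9 -324.8  193. ] [179.9   0.2 111.9] F [-1.1  1.1 -0.4] gap 85.1 t 2.4
```

Call:
servo_tool --pt "70 -3 -7 20 0 0 0.04" --pt "70 -3 -6 20 0 0 0" --pt "70 0 0 13 0 0 0" --pt "70 0 0 0 0 0 0"

```text
time: 2.8
tool_pos: [441.9, -335.8, 139.9]
tcp_rot: [179.8, 0.3, 109.9]
ft_force: [-0.7, 0.4, -0.5]
finger_gap: 70.0
```

```bash
python3 -c "
from d import *
go((441.3,-335,75),(180,0,109.6))"
```

```text
shift [ 1.4 -0.5 64.9] rotvec [0.004 0.006 0.006] at [ 441.9 -335.8  139.9] [179.8   0.3 109.9] F [-0.7  0.4 -0.5] gap 70.0 t 2.8
```

Call:
servo_tool --pt "70 1 -0.5 20 0 0 0.006" --pt "70 0 0 20 0 0 0" --pt "70 0 0 15 0 0 0" --pt "70 0 0 9 0 0 0" --pt "70 0 0 0 0 0 0" --force 25

```text
time: 3.3
tool_pos: [444.0, -336.1, 77.4]
tcp_rot: [179.6, 0.6, 109.6]
ft_force: [-0.2, -0.6, -0.5]
finger_gap: 70.6
```

Call:
servo_tool --pt "0 0 0 0 0 0 0" --pt "0 0 0 0 0 0 0" --pt "0 0 0 0 0 0 0" --pt "0 0 0 0 0 0 0" --pt "0 0 0 0 0 0 0" --pt "0 0 0 0 0 0 0" --force 25

```text
time: 3.9
tool_pos: [446.1, -337.7, 81.4]
tcp_rot: [179.5, 0.8, 109.6]
ft_force: [0.3, -0.6, 0.3]
finger_gap: -0.1
```

```bash
python3 - <<'E'
from h import *
from bench import snapshot
s=np.mean([snapshot("scene").astype(float) for _ in range(3)],0);t=np.mean([snapshot("top").astype(float) for _ in range(3)],0)
cv2.imwrite("pics/topb.png",t.astype(np.uint8));cv2.imwrite("pics/sceneb.png",s.astype(np.uint8))
f=lambda a,k:cv2.resize(np.clip((a-20)*1.8,0,255).astype(np.uint8),None,fx=k,fy=k,interpolation=cv2.INTER_CUBIC)
a=f(t[205:265,320:410],4.4);b=f(s[160:260,300:390],4.4)
o=np.zeros((440,800,3),np.uint8);o[:264,:396]=a;o[:,400:796]=b;cv2.imwrite("pics/crop5.png",o)
print(proj("top",(446,-338,81)),proj("scene",(446,-338,81)))
E
```

```text
[365.64566776 233.10593094] [341.17594323 215.42848806]
```

View pics/crop5.png

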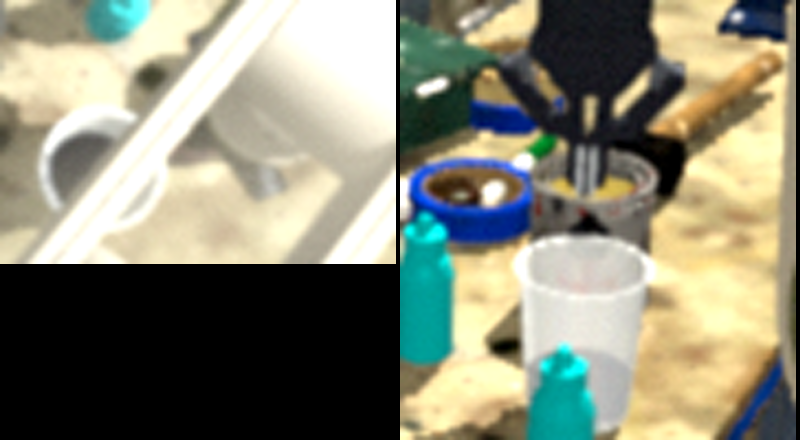

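```bash
python3 - <<'E'
from d import *
go((441.3,-335,75),(180,0,109.6));s=sense();print(s["joint_pos"],s["qd"],s["wrist_torque"])
from h import *
print(ray("scene",(342.5,204.3),81),[proj("scene",(446,-338,z)) for z in(81,100,119,154)])
b=cv2.imread("pics/sceneb.png")
print(b[196:222,334:352].sum(2))
E
```

```text
shift [ 4.  -3.5  5.9] rotvec [0.008 0.014 0.   ] at [ 445.9 -337.5   81. ] [179.5   0.8 109.6] F [ 0.2  0.4 -0.8] gap -0.2 t 4.2
[-4.24167712e+01  4.79354982e+00  9.99803142e+01  5.26320969e-02
  7.42902130e+01 -6.20321776e+01] [ 0.05024741  0.06998404 -0.03237469 -0.00138225  0.01643658  0.05377869] [0.02593092 0.01150082 0.00236076]
[ 471.70393918 -412.82830525   81.        ] [array([341.17594323, 215.42848806]), array([341.4231968 , 209.76824129]), array([341.67303979, 204.04871622]), array([342.14019298, 193.35442218])]
[[254 264 249 217 132 163 286 305 234 312 287 159 129 191 236 241 234 248]
 [235 254 228 201 135 158 282 277 221 307 284 163 123 189 236 231 214 222]
 [238 246 230 202 118 172 303 279 220 309 278 157 123 185 206 211 210 225]
 [232 237 227 183 113 184 313 286 234 310 258 138 139 198 198 194 198 199]
 [253 265 269 223 141 184 316 289 240 306 246 132 167 253 264 244 224 207]
 [301 313 321 290 188 198 310 277 237 306 237 149 212 303 319 314 303 274]
 [346 342 338 321 276 264 320 265 232 309 270 215 267 319 330 323 318 308]
 [333 340 341 335 328 337 321 250 236 325 33
[... 681 characters left out ...]
111 176 230 240 238 237]
 [287 316 332 344 300 258 247 248 258 273 287 252 220 238 262 265 246 238]
 [438 484 491 454 417 382 368 376 385 402 415 422 400 389 368 364 321 275]
 [424 444 453 435 411 397 393 397 400 401 401 405 398 402 415 435 429 378]
 [403 407 414 410 395 394 400 391 390 387 382 381 382 397 406 420 420 436]
 [405 409 413 411 401 395 396 398 388 390 386 383 388 403 406 405 401 413]
 [406 413 413 410 410 407 397 396 394 391 394 389 397 411 413 403 400 399]
 [410 408 408 409 413 415 412 406 401 399 403 407 416 415 410 403 401 393]
 [402 407 408 412 412 418 414 407 399 404 408 407 414 409 406 409 399 388]
 [407 405 405 404 416 420 419 405 403 404 407 413 408 409 407 403 394 386]]
```

Missed: the gap closed to 0 and the force stayed near 0. The fingertips also show about 11 rows higher in the scene view than the reported TCP implies. I'll rise straight up and compare tool and camera without occluders.

Call:
servo_tool --pt "0 0 0 -20 0 0 0" --pt "0 0 0 -20 0 0 0" --pt "0 0 0 -20 0 0 0" --pt "0 0 0 0 0 0 0"

```text
time: 4.6
tool_pos: [444.1, -336.0, 141.2]
tcp_rot: [179.6, 0.6, 109.6]
ft_force: [0.7, -0.1, 0.1]
finger_gap: -0.1
```

```bash
python3 - <<'E'
from h import *
from bench import snapshot,sense
s=snapshot("scene");cv2.imwrite("pics/scenec.png",s);a=cv2.imread("pics/sceneavg.png")
p=sense()["tool_pos"];print(p,"pred",proj("scene",p),"tip")
d=np.abs(s.astype(int)-a).sum(2)>70
for c in range(328,358,2):
    r=np.where(d[100:230,c])[0];print(c,100+r.max() if len(r) else None,end="; ")
print();print(s[175:212:1,336:350].sum(2))
E
```

```text
[ 443.39689688 -335.38904283  139.39781019] pred [342.43455897 198.33339542] tip
328 165; 330 168; 332 169; 334 171; 336 171; 338 182; 340 183; 342 185; 344 182; 346 184; 348 178; 350 173; 352 173; 354 172; 356 170; 
[[376 335 251 141 143 223 293 229 262 292 177 142 256 389]
 [297 263 217 134 155 258 325 241 287 321 189 142 276 397]
 [262 245 209 134 149 280 311 230 283 321 186 145 293 408]
 [246 246 218 141 165 294 318 224 292 313 184 154 305 414]
 [250 248 220 135 157 296 315 230 292 298 176 174 335 407]
 [255 248 216 133 158 284 314 240 311 295 154 185 335 404]
 [253 231 175 125 171 293 307 240 319 289 158 177 330 389]
 [202 177 139 120 177 288 282 226 315 297 162 186 332 382]
 [145 136 150 178 223 314 281 218 312 293 204 240 365 399]
 [133 141 196 281 309 345 282 230 328 343 285 328 395 419]
 [134 146 226 333 356 353 291 248 334 360 383 392 407 420]
 [141 163 244 346 373 370 346 308 344 355 366 386 403 412]
 [170 244 321 361 386 380 380 378 344 275 237 256 320 345]
 [267 343 371 380 381 386 383 350 251 161 116 137 170 188]
 [354 378 384 387 388 380 350 267 160  93  80  80  75  82
[... 600 characters left out ...]
2 279 299 323 324 314 312 315 301 293 285 266 246]
 [320 322 328 330 345 340 335 339 339 330 327 321 316 299]
 [342 331 333 333 342 342 335 340 339 340 336 325 336 332]
 [342 344 345 340 329 334 328 334 335 331 335 325 329 323]
 [282 316 336 342 332 339 348 341 339 344 337 335 316 318]
 [184 238 284 296 297 321 322 342 352 337 344 326 308 295]
 [140 192 238 244 244 262 272 291 299 291 292 279 282 275]
 [135 203 230 240 217 198 221 245 269 282 272 261 273 265]
 [169 203 238 236 210 164 142 173 219 275 278 250 267 272]
 [194 211 228 237 206 133  78 100 158 238 269 269 264 273]
 [207 199 224 213 167  83  70  46 103 180 233 248 267 245]
 [201 208 188 134 107  60  33  59  69 110 163 237 247 242]]
```

Call:
servo_tool --pt "0 -34 -26 0 0 0 0" --pt "0 -34 -26 0 0 0 0" --pt "0 -34 -26 0 0 0 0" --pt "0 -34 -26 0 0 0 0" --pt "0 0 0 30 0 0 0" --pt "0 0 0 30 0 0 0" --pt "0 0 0 0 0 0 0"

```text
time: 5.35
tool_pos: [387.4, -501.7, 69.0]
tcp_rot: [179.8, 0.1, 109.7]
ft_force: [-1.0, 1.7, -1.1]
finger_gap: 0.2
```

```bash
python3 - <<'E'
from h import *
from bench import snapshot,sense
s=snapshot("scene");p=sense()["tool_pos"];t=snapshot("top");cv2.imwrite("pics/scened.png",s);cv2.imwrite("pics/topd.png",t)
print(p,"pred",proj("scene",p),proj("top",p))
f=lambda a,k:cv2.resize(np.clip(a*1.4,0,255).astype(np.uint8),None,fx=k,fy=k,interpolation=cv2.INTER_CUBIC)
u,v=proj("scene",p).astype(int);a,b=proj("top",p).astype(int)
A=f(s[v-70:v+30,u-50:u+50],4);B=f(t[b-50:b+50,a-50:a+50],4)
cv2.circle(A,(200,280),3,(0,0,255),-1);cv2.circle(B,(200,200),3,(0,0,255),-1)
cv2.imwrite("pics/crop6.png",np.hstack([A,B]))
E
```

```text
[ 388.12597189 -502.33295828   71.23492567] pred [377.07842609 201.32626109] [415.92552343 249.96148808]
```

View pics/crop6.png

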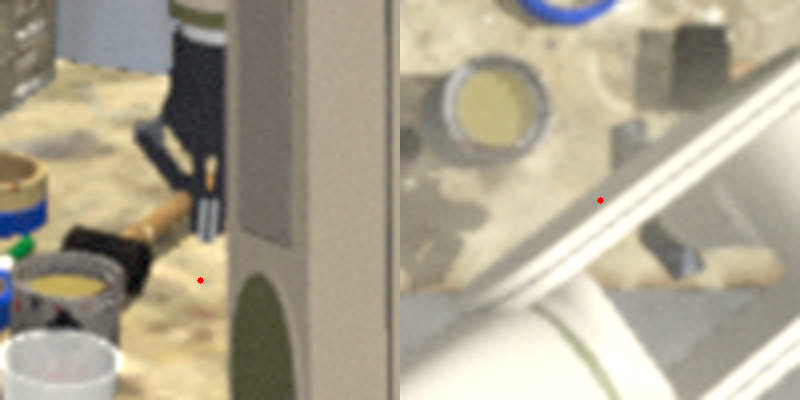

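In the scene view the tip is about 10 px above the predicted TCP. In the top view the knuckles' outward shift agrees with the tips being about 40 mm higher than reported. I'll confirm by touching bare bench here.

Call:
servo_tool --pt "0 0 0 20 0 0 0" --pt "0 0 0 20 0 0 0" --pt "0 0 0 18 0 0 0" --pt "0 0 0 0 0 0 0"

```text
time: 5.85
tool_pos: [394.4, -506.7, 23.1]
tcp_rot: [179.5, 1.0, 109.9]
ft_force: [-1.2, 0.7, 0.1]
finger_gap: -0.3
```

Call:
servo_tool --pt "0 0 0 5 0 0 0" --pt "0 0 0 4 0 0 0" --pt "0 0 0 3 0 0 0"

```text
time: 6.15
tool_pos: [397.4, -509.4, 16.6]
tcp_rot: [179.4, 1.5, 110.0]
ft_force: [0.4, -0.8, -0.0]
finger_gap: 0.2
```

Call:
servo_tool --pt "0 2 -3 6 0.01 0.025 0" --pt "0 2 -3 6 0 0 0" --pt "0 1 -1 4 0 0 0"

```text
time: 6.45
tool_pos: [389.7, -508.4, 1.5]
tcp_rot: [180.0, 0.1, 110.0]
ft_force: [-0.6, -0.3, 0.3]
finger_gap: -0.2
```

Call:
servo_tool --pt "0 1 -1 4 0 0 0" --pt "0 1 -1 4 0 0 0" --pt "0 1 -1 4 0 0 0"

```text
time: 6.75
tool_pos: [384.9, -506.2, -12.2]
tcp_rot: [-180.0, 0.0, 110.0]
ft_force: [1.1, -0.2, 0.4]
finger_gap: 0.2
```

Call:
servo_tool --pt "0 0 0 5 0 0 0" --pt "0 0 0 5 0 0 0" --pt "0 0 0 5 0 0 0" --pt "0 0 0 3 0 0 0"

```text
time: 7.15
tool_pos: [384.5, -505.7, -32.3]
tcp_rot: [-180.0, -0.0, 110.0]
ft_force: [0.2, 1.2, 0.3]
finger_gap: 0.0
```

Call:
servo_tool --pt "0 0 0 3 0 0 0" --pt "0 0 0 3 0 0 0"

```text
time: 7.35
tool_pos: [384.6, -505.7, -38.9]
tcp_rot: [-180.0, -0.0, 110.0]
ft_force: [0.2, 0.0, -0.4]
finger_gap: 0.3
```

Call:
servo_tool --pt "0 0 0 2 0 0 0"

```text
time: 7.45
tool_pos: [384.7, -505.8, -39.5]
tcp_rot: [-180.0, -0.0, 110.0]
ft_force: [-9.4, 12.9, 28.4]
finger_gap: 0.1
```

Call:
servo_tool --pt "0 0 0 2 0 0 0"

```text
time: 7.55
tool_pos: [384.6, -505.7, -39.5]
tcp_rot: [-180.0, -0.1, 110.0]
ft_force: [-8.0, 10.5, 23.4]
finger_gap: -0.1
```

Call:
servo_tool --pt "0 0 0 2 0 0 0"

```text
time: 7.65
tool_pos: [384.6, -505.7, -39.5]
tcp_rot: [-179.9, -0.1, 110.0]
ft_force: [-5.3, 8.2, 17.3]
finger_gap: -0.1
```

```bash
python3 - <<'E'
from h import *
from bench import snapshot,sense
s=snapshot("scene");S=sense();p=S["tool_pos"];print(p,S["ft_force"],S["joint_pos"],S["qd"],proj("scene",p+[0,0,40]))
a=cv2.imread("pics/sceneavg.png")
u,v=proj("scene",p+[0,0,40]).astype(int)
print(u-8,v-12);print(s[v-12:v+10,u-8:u+10].astype(int).sum(2))
E
```

```text
[ 384.61853056 -505.72411877  -39.44360927] [-6.05502304  8.997797   18.54308245] [-5.73479335e+01  2.51914482e+01  8.95118954e+01 -3.46098597e-02
  6.54100374e+01 -7.73613662e+01] [ 0.1337799  -0.09666368  0.12596515  0.00395574 -0.08783339  0.05097234] [376.96532587 220.65819157]
368 208
[[257 148 113 120  90  97 116  99 107 164 194 148 104  97 135 231 279 229]
 [328 246 199 201 187 135  94  97 110 126 131 104 102  96 145 224 259 220]
 [361 321 310 310 295 223 132 113 132 126 102  96  91 105 158 244 260 205]
 [324 332 324 337 323 267 145 137 206 183 154 184 136 140 219 280 274 191]
 [311 322 331 340 346 281 155 170 291 258 224 285 195 178 286 306 274 186]
 [321 346 383 396 382 264 151 185 304 252 231 290 206 180 298 324 268 177]
 [361 387 412 437 416 276 150 199 311 257 249 305 182 169 301 319 265 171]
 [394 407 422 430 394 246 136 203 301 240 259 303 180 178 323 332 258 168]
 [396 397 395 399 354 228 117 202 291 242 265 304 179 210 362 346 256 174]
 [384 387 378 379 342 239 145 203 294 231 274 279 162 207 375 358 249 166]
 [388 390 392 391 363 263 167 217 293 235 265 257 151 207 351 336 254 170]
 [399 404 398 405 389 302 216 259 301 233 286 278 218 258 342 317 236 164]
 [411 423 426 417 375 276 238 276 304 241 305 325 290 337 355 323 238 164]
 [420 429 439 403 301 243 237 277 272 221 273 277 278 359 365 318 230 172]
 [449 452 405 316 247 234 242 241 228 216 229 230 261 366 378 330 240 149]
 [419 396 321 250 240 238 235 230 233 226 208 210 267 354 363 323 226 172]
 [297 292 251 236 240 241 240 234 232 219 224 219 225 264 264 252 238 183]
 [240 234 232 243 236 245 236 245 235 241 231 223 219 229 217 235 228 188]
 [227 228 231 229 234 241 252 235 243 248 272 247 232 226 221 230 229 186]
 [237 230 225 228 236 238 229 237 240 259 329 263 233 230 216 220 228 184]
 [226 241 240 233 231 230 231 236 225 234 274 243 247 271 232 235 229 177]
 [245 246 239 227 234 251 239 242 227 223 228 222 278 345 295 240 241 179]]
```

Bench contact came at reported z = -39.5, so the true tip height is the reported value plus 39.5. The scene pixel matches in x and y. I'll apply that offset and go back to the bottle.

Call:
servo_tool --pt "0 0 0 -30 0 0 0" --pt "20 0 0 -40 0 0 0" --pt "40 0 0 -40 0 0 0" --pt "70 0 0 -40 0 0 0" --pt "70 32 26 0 0 0 0" --pt "70 32 26 0 0 0 0" --pt "70 32 26 0 0 0 0" --pt "70 32 26 0 0 0 0"

```text
time: 8.5
tool_pos: [439.3, -351.4, 119.0]
tcp_rot: [179.9, 0.2, 109.6]
ft_force: [0.3, -0.1, -0.2]
finger_gap: 70.0
```

```bash
sed -i 's/s=sense();R=/s=sense();s["tool_pos"]=s["tool_pos"]+[0,0,39.5];R=/' d.py; python3 -c "
from d import *
go((441.3,-335,78),(180,0,109.6))"
```

```text
shift [15.1  7.2 80.5] rotvec [ 0.001  0.004 -0.   ] at [ 439.3 -351.4  158.5] [179.9   0.2 109.6] F [ 0.3 -0.1 -0.2] gap 70.0 t 8.5
```

Call:
servo_tool --pt "70 12 6 0 0 0.004 0" --pt "70 0 0 20 0 0 0" --pt "70 0 0 15 0 0 0"

```text
time: 8.8
tool_pos: [445.1, -334.4, 86.8]
tcp_rot: [179.7, 0.3, 110.0]
ft_force: [-0.1, -0.5, 0.1]
finger_gap: 70.0
```

```bash
python3 -c "
from d import *
go((441.3,-335,78),(180,0,109.6))"
```

```text
shift [ 1.  -4.  48.3] rotvec [0.005 0.005 0.006] at [ 445.1 -334.4  126.3] [179.7   0.3 110. ] F [-0.1 -0.5  0.1] gap 70.0 t 8.8
```

Call:
servo_tool --pt "70 1 -4 12 0.005 0.007 0.006" --pt "70 0 -1 12 0 0.003 0" --pt "70 0 -1 12 0 0.003 0" --pt "70 0 -1 9 0 0.003 0" --pt "70 0 0 3 0 0.002 0" --force 25

```text
time: 9.3
tool_pos: [434.9, -337.1, 32.4]
tcp_rot: [-179.8, -1.0, 109.4]
ft_force: [0.1, -0.3, -0.9]
finger_gap: 70.0
```

Call:
servo_tool --pt "0 0 0 0.5 0 0 0" --pt "0 0 0 0.5 0 0 0" --pt "0 0 0 0.5 0 0 0" --pt "0 0 0 0 0 0 0" --pt "0 0 0 0 0 0 0" --force 25

```text
time: 9.8
tool_pos: [435.9, -338.2, 31.9]
tcp_rot: [-179.9, -0.9, 109.4]
ft_force: [-1.1, -0.7, -1.0]
finger_gap: 31.1
```

Call:
servo_tool --pt "42 0 0 -1 0 0 0" --pt "42 0 0 -3 0 0.008 0" --pt "42 0 0 -2 0 0.008 0" --force 25

```text
time: 10.1
tool_pos: [435.9, -338.0, 38.6]
tcp_rot: [-179.9, -1.9, 109.4]
ft_force: [-0.2, 0.1, 0.2]
finger_gap: 42.2
```

Call:
servo_tool --pt "0 0 0 0 0 0 0" --pt "0 0 0 0 0 0 0" --pt "0 0 0 0 0 0 0" --pt "0 0 0 0 0 0 0" --force 30

```text
time: 10.5
tool_pos: [436.5, -338.7, 39.5]
tcp_rot: [-179.9, -1.8, 109.4]
ft_force: [0.0, -0.7, 1.1]
finger_gap: 24.5
```

Call:
servo_tool --pt "0 0 0 -3 0 0 0" --pt "0 0 0 -6 0 0 0" --pt "0 0 0 -10 0 0 0" --force 40

```text
time: 10.8
tool_pos: [435.1, -337.8, 57.2]
tcp_rot: [-179.8, -2.1, 109.4]
ft_force: [-0.2, 0.9, -1.1]
finger_gap: 23.7
```

```bash
python3 - <<'E'
from d import *
go((436,-338,225),(180,0,109.6))
E
```

```text
shift [   4.2    0.4 -128.3] rotvec [-0.003 -0.036 -0.004] at [ 435.1 -337.8   96.7] [-179.8   -2.1  109.4] F [-0.2  0.9 -1.1] gap 23.7 t 10.8
```

Call:
servo_tool --pt "0 1 0 -25 0 -0.012 0" --pt "0 1 0 -35 0 -0.012 0" --pt "0 1 0 -35 0 -0.012 0" --pt "0 0 0 -32 0 0 0" --pt "0 0 0 0 0 0 0"

```text
time: 11.3
tool_pos: [434.8, -336.7, 193.1]
tcp_rot: [-179.8, 0.1, 109.4]
ft_force: [1.2, -0.4, -1.1]
finger_gap: 23.7
```

```bash
python3 - <<'E'
from d import *
go((625,181.3,230),(180,0,109.6))
from h import *
from bench import snapshot
s=snapshot("scene");cv2.imwrite("pics/scenee.png",s)
p=sense()["tool_pos"]+[0,0,39.5];u,v=proj("scene",p).astype(int);print(u,v)
cv2.imwrite("pics/crop7.png",cv2.resize(np.clip(s[v-50:v+70,u-60:u+60]*1.4,0,255).astype(np.uint8),None,fx=4,fy=4,interpolation=cv2.INTER_CUBIC))
E
```

```text
shift [425.6 351.3   0.7] rotvec [-0.003  0.002 -0.004] at [ 434.8 -336.7  232.6] [-1.798e+02  1.000e-01  1.094e+02] F [ 1.2 -0.4 -1.1] gap 23.7 t 11.3
346 170
```

View pics/crop7.png

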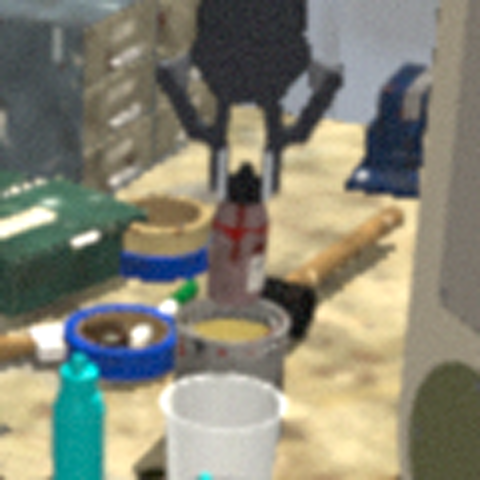

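The bottle (clear, with red runs and a black cap) hangs upright in the fingers at crop (237,240), and the look-alikes are untouched. Moving to above the nest.

Call:
servo_tool --pt "0 15 12 0 0 0 0" --pt "0 30 25 0 0 0 0" --pt "0 35 29 0 0 0 0" --pt "0 35 29 0 0 0 0" --pt "0 35 29 0 0 0 0" --pt "0 35 29 0 0 0 0" --pt "0 35 29 0 0 0 0" --pt "0 35 29 0 0 0 0" --pt "0 35 29 0 0 0 0" --pt "0 30 25 0 0 0 0"

```text
time: 12.35
tool_pos: [574.9, 64.1, 177.2]
tcp_rot: [-178.9, -0.5, 108.7]
ft_force: [0.4, -0.2, -0.4]
finger_gap: 24.0
```

```bash
python3 -c "
from d import *
go((625,181.3,230),(180,0,109.6))"
```

```text
shift [ 95.   84.8 -14.1] rotvec [-0.02  -0.009 -0.015] at [574.9  64.1 216.7] [-178.9   -0.5  108.7] F [ 0.4 -0.2 -0.4] gap 24.0 t 12.35
```

Call:
servo_tool --pt "0 0 0 -3 -0.02 -0.009 0.14" --pt "0 0 0 -3 0 0 0.14" --pt "0 0 0 -3 0 0 0.14" --pt "0 0 0 -2 0 0 0.14" --pt "0 0 0 -2 0 0 0.14" --pt "0 0 0 -1 0 0 0.14" --pt "0 0 0 0 0 0 0.14" --pt "0 0 0 0 0 0 0.14" --pt "0 0 0 0 0 0 0.14" --pt "0 0 0 0 0 0 0.14"

```text
time: 13.35
tool_pos: [565.5, 71.5, 173.5]
tcp_rot: [-179.4, 1.5, 26.0]
ft_force: [0.5, 0.1, -1.3]
finger_gap: 23.5
```

```bash
python3 -c "
from d import *
go((625,181.3,230),(180,0,13))"
```

```text
shift [101.1 -72.9 -18.8] rotvec [-0.008  0.027  0.226] at [565.5  71.5 213. ] [-179.4    1.5   26. ] F [ 0.5  0.1 -1.3] gap 23.5 t 13.35
```

Call:
servo_tool --pt "0 25 -18 -6 -0.008 0.027 0.076" --pt "0 25 -20 -6 0 0 0.076" --pt "0 25 -22 -6 0 0 0.076" --pt "0 20 -22 -4 0 0 0" --pt "0 0 0 -1 0 0 0" --pt "0 0 0 -1 0 0 0"

```text
time: 13.95
tool_pos: [625.1, 182.1, 186.6]
tcp_rot: [-179.8, 0.9, 11.9]
ft_force: [-0.2, 0.1, -1.3]
finger_gap: 23.8
```

```bash
python3 - <<'E'
from d import *
from h import *
from bench import snapshot
s=snapshot("scene");t=snapshot("top");cv2.imwrite("pics/scenef.png",s);cv2.imwrite("pics/topf.png",t)
go((625,181.3,230),(180,0,13))
p=sense()["tool_pos"]+[0,0,39.5];u,v=proj("scene",p);q,w=proj("top",p);print(u,v,q,w, proj("scene",p-[0,0,79]),proj("scene",p-[0,0,30]))
v0,u0=int(v)-45,int(u)-45
A=cv2.resize(np.clip(s[v0:v0+100,u0:u0+90]*1.4,0,255).astype(np.uint8),None,fx=6,fy=6,interpolation=cv2.INTER_CUBIC)
q0,w0=int(q)-35,int(w)-35
B=cv2.resize(np.clip(t[w0:w0+70,q0:q0+60],0,255).astype(np.uint8),None,fx=4,fy=4,interpolation=cv2.INTER_CUBIC)
o=np.zeros((600,790,3),np.uint8);o[:,:540]=A;o[:280,545:785]=B;cv2.imwrite("pics/crop8.png",o);print(u0,v0,q0,w0)
E
```

```text
shift [-0.1  0.2 -3.6] rotvec [-0.003  0.015 -0.021] at [625.  181.5 226.4] [-179.8    0.9   11.8] F [ 1.1  0.  -0.6] gap 24.0 t 14.05
184.6538114058215 233.78801846557565 198.56923244021334 172.36265438868764 [187.67490943 263.38083788] [185.82112095 245.2222653 ]
139 188 163 137
```

View pics/crop8.png

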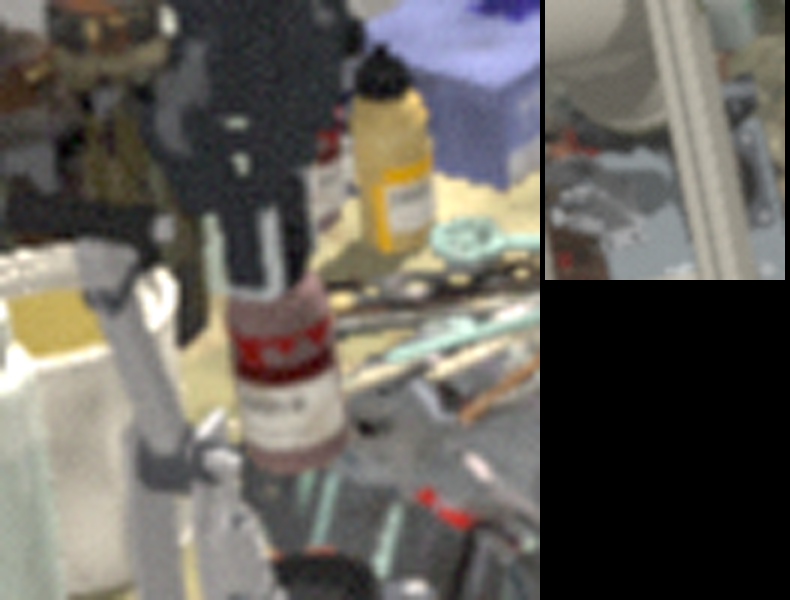

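The bottle hangs centred under the TCP, with its base at crop (296,455) within about 1 mm of the prediction, above the nest. I'll straighten the tilt and descend, then go slowly.

Call:
servo_tool --pt "0 0 0 10 -0.003 0.015 -0.02" --pt "0 0 0 15 0 0 0" --pt "0 0 0 12 0 0 0" --pt "0 0 0 8 0 0 0"

```text
time: 14.45
tool_pos: [624.3, 178.3, 140.0]
tcp_rot: [180.0, -0.0, 12.8]
ft_force: [-0.1, 0.1, -1.9]
finger_gap: 24.1
```

```bash
python3 - <<'E'
from d import *
from h import *
go((625,181.3,160),(180,0,13))
a=cv2.imread("pics/sceneavg.png");print(proj("scene",(625,181.3,84)))
g=a.max(2)[275:305,175:215];m=(g<70).astype(np.uint8);n,l,st,ce=cv2.connectedComponentsWithStats(m);i=1+st[1:,4].argmax();print(st[i]+[175,275,0,0,0],ce[i]+[175,275])
E
```

```text
shift [ 1.4 -2.8 19.5] rotvec [ 0.    -0.    -0.004] at [624.3 178.3 179.5] [180.   -0.   12.8] F [-0.1  0.1 -1.9] gap 24.1 t 14.45
[190.01936764 285.9231655 ]
[177 275  26  30 441] [191.88888889 288.39229025]
```

Call:
servo_tool --pt "0 1.5 -2.5 3 0 0 0" --pt "0 0 0 5 0 0 0" --pt "0 0 0 2 0 0 0"

```text
time: 14.75
tool_pos: [624.1, 180.4, 127.1]
tcp_rot: [180.0, 0.2, 12.7]
ft_force: [-0.8, 0.4, -1.6]
finger_gap: 24.0
```

```bash
python3 -c "
from d import *
go((625,181.3,152),(180,0,13))"
```

```text
shift [ 1.2 -0.7 14.5] rotvec [ 0.     0.003 -0.006] at [624.1 180.4 166.6] [180.    0.2  12.7] F [-0.8  0.4 -1.6] gap 24.0 t 14.75
```

Call:
servo_tool --pt "0 1 -0.5 3 0 0.003 0" --pt "0 0.3 0 3 0 0 0" --pt "0 0.3 0 2 0 0 0"

```text
time: 15.05
tool_pos: [626.3, 181.6, 119.3]
tcp_rot: [180.0, -0.1, 12.7]
ft_force: [-0.1, -0.7, -2.0]
finger_gap: 23.7
```

Call:
servo_tool --pt "0 0.3 0 2 0 0 0" --pt "0 0.3 0 1.5 0 0 0"

```text
time: 15.25
tool_pos: [627.2, 182.0, 116.0]
tcp_rot: [180.0, -0.1, 12.7]
ft_force: [-1.5, 0.3, -1.6]
finger_gap: 23.8
```

Call:
servo_tool --pt "0 -1.5 0 1.5 0 0 0" --pt "0 -0.5 0 1.5 0 0 0"

```text
time: 15.45
tool_pos: [625.4, 181.8, 113.1]
tcp_rot: [-180.0, -0.1, 12.7]
ft_force: [-0.8, 1.0, -0.9]
finger_gap: 23.7
```

Call:
servo_tool --pt "0 0 0 1.5 0 0 0" --pt "0 0 0 1 0 0 0"

```text
time: 15.65
tool_pos: [626.7, 181.9, 112.7]
tcp_rot: [180.0, -0.3, 12.7]
ft_force: [-0.8, 0.5, 3.6]
finger_gap: 23.9
```

Contact is at true z 152.3, which equals the nest floor at 73 plus the 79 mm grip height, so the bottle is seated. Releasing.

Call:
servo_tool --pt "30 0 0 0 0 0 0" --pt "44 0 0 0 0 0 0" --pt "44 0 0 0 0 0 0" --pt "44 0 0 -10 0 0 0" --pt "44 0 0 -15 0 0 0" --pt "44 0 0 -25 0 0 0" --pt "44 0 0 -40 0 0 0" --pt "44 0 0 -40 0 0 0"

```text
time: 16.45
tool_pos: [621.9, 180.6, 242.3]
tcp_rot: [180.0, 0.4, 12.7]
ft_force: [0.6, 1.3, 0.3]
finger_gap: 44.0
```

```bash
python3 - <<'E'
from d import *
from h import *
from bench import snapshot
go((625,181.3,300),(180,0,13))
s=snapshot("scene");a=cv2.imread("pics/sceneavg.png");cv2.imwrite("pics/sceneg.png",s)
# label white/ red blob of bottle: predicted axis
for z in(73,105,140,179): print(z,proj("scene",(625,181.3,z)))
u,v=proj("scene",(625,181.3,105)).astype(int);d=np.abs(s.astype(int)-a).sum(2)>80
for r in range(v-32,v+14,3): c=np.where(d[r,u-25:u+25])[0];print(r,(u-25+c.min(),u-25+c.max()) if len(c) else None,end="; ")
# shaker-frame helper
y=np.radians(13);R=np.array([[np.cos(y),-np.sin(y)],[np.sin(y),np.cos(y)]]);O=np.array([602.3,213])
for n,q in(("grip open",(15,99)),("behind",(15,128)),("bal",(15,-16)),("end",(15,-70)),("iso",(-76.6,0))): print(n,R@q+O)
print(proj("scene",[*(R@(15,99)+O),319]),proj("top",[*(R@(15,99)+O),319]))
E
```

```text
shift [  3.1  -0.  -18.3] rotvec [ 0.     0.006 -0.005] at [621.9 180.6 281.8] [180.    0.4  12.7] F [0.6 1.3 0.3] gap 44.0 t 16.45
73 [190.40910735 289.74240433]
105 [189.26709351 278.5512849 ]
140 [187.98874982 266.02420654]
179 [186.52693829 251.69924231]
246 None; 249 None; 252 (np.int64(187), np.int64(189)); 255 (np.int64(182), np.int64(193)); 258 (np.int64(182), np.int64(193)); 261 (np.int64(184), np.int64(195)); 264 (np.int64(189), np.int64(191)); 267 (np.int64(190), np.int64(194)); 270 (np.int64(193), np.int64(196)); 273 (np.int64(184), np.int64(198)); 276 (np.int64(184), np.int64(198)); 279 (np.int64(185), np.int64(198)); 282 (np.int64(184), np.int64(199)); 285 (np.int64(184), np.int64(199)); 288 (np.int64(187), np.int64(195)); 291 (np.int64(187), np.int64(191)); grip open [594.64539659 312.83690223]
behind [588.12181602 341.09363411]
bal [620.51476784 200.78434478]
end [632.66212478 148.16836128]
iso [527.66325304 195.76874924]
[152.71885304 224.29369686] [144.69585448 176.27086645]
```

Bottle is standing in the nest: tip at scene (188,252), body centred at about 191. Now going over and behind the lever's cross grip with shut fingers.

Call:
servo_tool --pt "0 1 0 -35 0 0.005 0" --pt "0 0 0 -38 0 0 0" --pt "0 0 -40 -2 0 0 0" --pt "0 0 -45 -1 0 0 0" --pt "0 0 -45 -1 0 0 0" --pt "0 0 -40 -1 0 0 0" --pt "0 0 -15 -1 0 0 0"

```text
time: 17.2
tool_pos: [586.6, 364.7, 351.1]
tcp_rot: [-179.9, -1.8, 12.3]
ft_force: [-0.2, 0.4, 0.4]
finger_gap: -0.2
```

```bash
cat >> d.py <<'E'
O=np.array([602.3,213.,0]);S=Ro.from_euler("z",13,degrees=True)
def sh(xyz,rpy=(180,0,13)):
    s=sense();print("in shaker",S.inv().apply(s["tool_pos"]+[0,0,39.5]-O).round(1));go(S.apply(xyz)+O,rpy)
E
python3 -c "
from d import *
sh((15,147,300))"
```

```text
in shaker [ 18.8 151.3 390.6]
shift [-6.6  4.5 90.4] rotvec [-0.001 -0.031 -0.013] at [586.6 364.7 390.6] [-179.9   -1.8   12.3] F [-0.2  0.4  0.4] gap -0.2 t 17.2
```

Call:
servo_tool --pt "0 -3 2 25 0 -0.03 -0.01" --pt "0 0 0 30 0 0 0" --pt "0 0 0 25 0 0 0" --pt "0 0 0 8 0 0 0"

```text
time: 17.6
tool_pos: [585.5, 363.6, 264.2]
tcp_rot: [-179.9, -0.3, 13.1]
ft_force: [-0.8, -0.2, -0.3]
finger_gap: -0.4
```

```bash
python3 -c "
from d import *
sh((15,122,302))"
```

```text
in shaker [ 17.5 150.5 303.7]
shift [-2.6 28.5  1.6] rotvec [-0.002 -0.005  0.002] at [585.5 363.6 303.7] [-179.9   -0.3   13.1] F [-0.8 -0.2 -0.3] gap -0.4 t 17.6
```

Call:
servo_tool --pt "0 -2 12 1 0 0 0" --pt "0 0 12 0 0 0 0" --pt "0 0 12 0 0 0 0" --pt "0 0 12 0 0 0 0" --pt "0 0 12 0 0 0 0"

```text
time: 18.1
tool_pos: [598.2, 301.8, 269.2]
tcp_rot: [-179.5, -0.5, 13.2]
ft_force: [-2.3, 3.9, -1.7]
finger_gap: -0.3
```

```bash
python3 -c "
from d import *
sh((15,0,300))"
```

```text
in shaker [ 16.   87.4 308.7]
shift [-1.3 87.5  8. ] rotvec [-0.008 -0.01   0.003] at [598.2 301.8 308.7] [-179.5   -0.5   13.2] F [-2.3  3.9 -1.7] gap -0.3 t 18.1
```

Contact at about 4.5 N, as expected. Continuing the push.

Call:
servo_tool --pt "0 0 12 2 -0.008 -0.01 0" --pt "0 0 12 2 0 0 0" --pt "0 0 12 2 0 0 0" --pt "0 0 12 2 0 0 0" --pt "0 0 12 2 0 0 0" --pt "0 0 12 2 0 0 0"

```text
time: 18.7
tool_pos: [617.6, 225.2, 264.0]
tcp_rot: [-179.8, -0.5, 13.1]
ft_force: [-0.4, 1.3, -1.1]
finger_gap: -0.3
```

```bash
python3 -c "
from d import *
sh((15,-5,295))"
```

```text
in shaker [ 17.7   8.4 303.5]
shift [-2.8 13.4  8.4] rotvec [-0.004 -0.008  0.002] at [617.6 225.2 303.5] [-179.8   -0.5   13.1] F [-0.4  1.3 -1.1] gap -0.3 t 18.7
```

Call:
servo_tool --pt "0 0 10 4 0 -0.008 0" --pt "0 0 10 5 0 0 0" --pt "0 0 8 5 0 0 0" --pt "0 0 0 0 0 0 0" --pt "0 0 0 0 0 0 0"

```text
time: 19.2
tool_pos: [625.6, 191.4, 248.2]
tcp_rot: [-179.9, 0.0, 12.9]
ft_force: [-0.2, -0.2, 0.0]
finger_gap: -0.2
```

```bash
python3 - <<'E'
from d import *
from h import *
from bench import snapshot
sh((15,-5,295))
s=snapshot("scene");t=snapshot("top");cv2.imwrite("pics/sceneh.png",s);cv2.imwrite("pics/toph.png",t);a=cv2.imread("pics/sceneavg.png");g=cv2.imread("pics/sceneg.png")
W=lambda q:S.apply(q)+O
for n,q in(("open grip",(15,99,319)),("clamped grip",(15,-70,201)),("mid arm",(15,0,201)),("pivot",(15,56,201))): 
    u,v=proj("scene",W(q));print(n,u.round(1),v.round(1),"orig",a[int(v)-2:int(v)+3,int(u)-2:int(u)+3].mean((0,1)).round(),"now",s[int(v)-2:int(v)+3,int(u)-2:int(u)+3].mean((0,1)).round())
E
```

```text
in shaker [ 17.8 -26.2 287.7]
shift [ -2.9 -21.3  -7.2] rotvec [-0.002  0.    -0.002] at [625.6 191.4 287.7] [-179.9    0.    12.9] F [-0.2 -0.2  0. ] gap -0.2 t 19.2
open grip 152.7 224.3 orig [29. 29. 29.] now [49. 59. 68.]
clamped grip 191.6 236.5 orig [48. 60. 64.] now [75. 76. 78.]
mid arm 179.1 251.1 orig [ 90. 126. 133.] now [139. 141. 144.]
pivot 168.3 263.9 orig [77. 77. 77.] now [74. 72. 72.]
```

Lever has snapped over: the arm is level at scene (179,251), the open position is empty, and the force is 0. Retreating to the front and turning the wrist for the isolator.

Call:
servo_tool --pt "0 -10 0 -30 0 0 0" --pt "0 -40 -5 -5 0 0 0" --pt "0 -45 -5 0 0 0 0" --pt "0 -45 -5 0 0 0 0" --pt "40 0 0 0 0 0 -0.145" --pt "40 0 0 0 0 0 -0.145" --pt "40 0 0 0 0 0 -0.145" --pt "40 0 0 0 0 0 -0.145" --pt "40 0 0 0 0 0 -0.145" --pt "40 0 0 0 0 0 -0.145"

```text
time: 20.3
tool_pos: [477.5, 179.9, 285.7]
tcp_rot: [-180.0, -0.3, 64.5]
ft_force: [0.8, 0.2, -0.1]
finger_gap: 39.9
```

Call:
servo_tool --pt "40 0 0 0 0 0 -0.145" --pt "40 0 0 0 0 0 -0.145" --pt "40 0 0 0 0 0 -0.145" --pt "40 0 0 0 0 0 -0.145" --pt "40 0 0 0 0 0 -0.145" --pt "40 0 0 0 0 0 -0.145" --pt "40 0 0 0 0 0 -0.145" --pt "40 0 0 0 0 0 -0.145" --pt "40 0 0 0 0 0 -0.145" --pt "40 0 0 0 0 0 -0.145"

```text
time: 21.3
tool_pos: [476.8, 186.3, 290.7]
tcp_rot: [179.4, 0.2, 150.5]
ft_force: [0.1, 0.1, -0.5]
finger_gap: 40.1
```

```bash
cat >> d.py <<'E'
c,s_=np.cos(np.radians(25)),np.sin(np.radians(25))
n=np.array([-s_,0,c]); ISO=S*Ro.from_matrix(np.array([[-c,0,-s_],np.cross(-n,[-c,0,-s_]),-n]).T)
def iso(off,turn=0): sh(np.array([-66,0,47])+off*n,ISO*Ro.from_rotvec([0,0,turn]))
E
python3 -c "
from d import *
iso(110)"
```

```text
in shaker [-128.2    2.2  330.2]
shift [-12.3   7.  183.6] rotvec [-0.153 -0.408 -0.732] at [476.8 186.3 330.2] [179.4   0.2 150.5] F [ 0.1  0.1 -0.5] gap 40.1 t 21.3
```

Call:
servo_tool --pt "40 0 0 15 -0.0255 -0.068 -0.122" --pt "40 0 0 15 -0.0255 -0.068 -0.122" --pt "40 0 0 15 -0.0255 -0.068 -0.122" --pt "40 0 0 15 -0.0255 -0.068 -0.122" --pt "40 0 0 15 -0.0255 -0.068 -0.122" --pt "40 0 0 10 -0.0255 -0.068 -0.122"

```text
time: 21.9
tool_pos: [495.3, 193.4, 210.7]
tcp_rot: [-179.5, 26.3, -164.6]
ft_force: [0.0, 0.5, 0.5]
finger_gap: 39.8
```

```bash
python3 -c "
from d import *
iso(90)"
```

```text
in shaker [-108.6    5.   250.2]
shift [ 50.   -4.2 111.1] rotvec [0.01  0.023 0.038] at [495.3 193.4 250.2] [-179.5   26.3 -164.6] F [0.  0.5 0.5] gap 39.8 t 21.9
```

Call:
servo_tool --pt "40 15 -1 28 0.01 0.023 0.038" --pt "40 15 -1 28 0 0 0" --pt "40 10 -1 28 0 0 0" --pt "40 8 -1 25 0 0 0" --pt "40 0 0 0 0 0 0"

```text
time: 22.4
tool_pos: [498.8, 192.5, 90.7]
tcp_rot: [-179.9, 25.5, -166.4]
ft_force: [-0.2, 1.0, -0.7]
finger_gap: 39.9
```

```bash
python3 - <<'E'
from d import *
from h import *
from bench import snapshot
iso(90)
s=snapshot("scene");cv2.imwrite("pics/scenei.png",s)
st=sense();p=st["tool_pos"];R=Ro.from_euler("xyz",st["tcp_rot"],degrees=True);k=R.apply([0,0,1])
A=p+[0,0,39.5];B=p-39.5*k
print("base hyp",proj("scene",A),"tool hyp",proj("scene",B),A,B)
# fingers extents at open: +-20mm tips, ~8mm back
for n,X in(("A",A),("B",B)): print(n,[proj("scene",X-8*k+R.apply([0,y,0])).round(1) for y in(-20,20)])
u,v=proj("scene",A).astype(int);print(u-50,v-55)
im=cv2.resize(np.clip(s[v-55:v+40,u-50:u+70]*1.3,0,255).astype(np.uint8),None,fx=6,fy=6,interpolation=cv2.INTER_CUBIC)
for X,c in((A,(0,0,255)),(B,(0,255,0))):
    for y in(-20,20):
        q=proj("scene",X-8*k+R.apply([0,y,0]));cv2.circle(im,(int((q[0]-u+50.5)*6),int((q[1]-v+55.5)*6)),4,c,-1)
cv2.imwrite("pics/crop9.png",im)
E
```

```text
in shaker [-105.4    3.3  130.2]
shift [-0.5 -3.4  2.1] rotvec [0.003 0.009 0.009] at [498.8 192.5 130.2] [-179.9   25.5 -166.4] F [-0.2  1.  -0.7] gap 39.9 t 22.4
base hyp [230.29037909 284.71036827] tool hyp [237.62761917 287.18783908] [499.98028286 192.95694512 132.71392152] [483.32609345 188.97099227 128.80886715]
A [array([234.5, 277.4]), array([228.6, 287.2])]
B [array([241.7, 279.8]), array([236.1, 289.7])]
180 229
```

View pics/crop9.png

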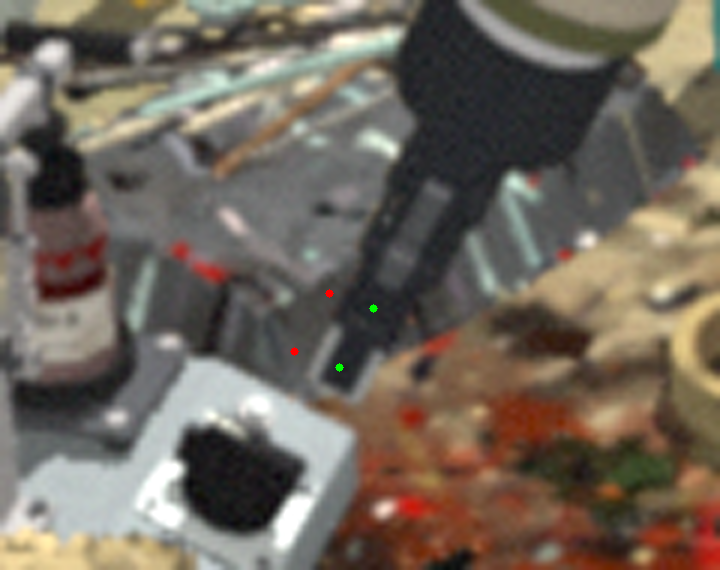

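The green (tool-length) prediction lies on the fingertips and the red (base-height) one does not. So the 39.5 mm is along the tool axis. The lever pad is down on the cap and the bottle is upright at crop (65,260). Correcting the model for the isolator.

```bash
sed -i 's/s\["tool_pos"\]=s\["tool_pos"\]+\[0,0,39.5\];R=Ro.from_euler("xyz",s\["tcp_rot"\],degrees=True)/R=Ro.from_euler("xyz",s["tcp_rot"],degrees=True);s["tool_pos"]=s["tool_pos"]-39.5*R.apply([0,0,1])/' d.py
python3 - <<'E'
from d import *
from h import *
iso(60);iso(15)
for o in(0,10,25,35):print(o,proj("scene",S.apply(np.array([-66,0,47])+o*n)+O))
s=cv2.imread("pics/scenei.png");g=s.max(2)[290:330,195:250];m=(g<40).astype(np.uint8);k,l,st,ce=cv2.connectedComponentsWithStats(m);i=1+st[1:,4].argmax();print(st[i]+[195,290,0,0,0],ce[i]+[195,290])
st=sense();R=Ro.from_euler("xyz",st["tcp_rot"],degrees=True);P0=st["tool_pos"]-39.5*R.apply([0,0,1]);print([proj("scene",P0+R.apply([0,20,z])).round(1) for z in(0,10)])
E
```

```text
in shaker [-104.2    3.5  132.7]
shift [-15.1  -3.6  37.7] rotvec [0.003 0.012 0.009] at [483.3 189.  128.8] [-180.    25.7 -166.4] F [1.2 0.  0.9] gap 40.1 t 22.45
in shaker [-104.2    3.5  132.7]
shift [-14.5  -3.8  82.7] rotvec [0.003 0.012 0.009] at [483.3 189.  128.8] [-180.    25.7 -166.4] F [1.2 0.  0.9] gap 40.1 t 22.45
0 [217.26875692 312.40075428]
10 [218.7272697  309.49769767]
25 [220.93736848 305.09866738]
35 [222.42586768 302.13592514]
[210 301  20  17 218] [218.46330275 308.75229358]
[array([234.8, 292.2]), array([233.1, 295.3])]
```

Call:
servo_tool --pt "32 -9 -2 15 0.003 0.012 0.009" --pt "32 -8 -1.5 15 0 0 0" --pt "32 0 0 15 0 0 0" --pt "32 0 0 10 0 0 0" --force 30

```text
time: 22.85
tool_pos: [546.3, 202.3, 62.5]
tcp_rot: [179.9, 25.9, -166.9]
ft_force: [-0.4, -0.2, 0.5]
finger_gap: 32.1
```

```bash
python3 -c "
from d import *
iso(17)"
```

```text
in shaker [-57.    2.2 102. ]
shift [14.6 -2.1 32.5] rotvec [0.002 0.015 0.001] at [529.5 198.3  98. ] [ 179.9   25.9 -166.9] F [-0.4 -0.2  0.5] gap 32.1 t 22.85
```

Call:
servo_tool --pt "32 10 -2 5 0.002 0.015 0" --pt "32 1 0 7 0 0 0" --pt "32 0 0 0 0 0 0"

```text
time: 23.15
tool_pos: [543.0, 199.9, 48.6]
tcp_rot: [-180.0, 25.1, -166.9]
ft_force: [-0.1, -0.0, -0.3]
finger_gap: 32.2
```

```bash
python3 -c "
from d import *
iso(17)"
```

```text
in shaker [-60.7   0.6  88.1]
shift [ 5.4 -0.6 21.7] rotvec [0.001 0.001 0.002] at [526.7 196.1  84.3] [-180.    25.1 -166.9] F [-0.1 -0.  -0.3] gap 32.2 t 23.15
```

Call:
servo_tool --pt "32 2 -0.5 7 0 0 0" --pt "32 1 0 7 0 0 0" --pt "32 0 0 5 0 0 0" --pt "32 0 0 1 0 0 0"

```text
time: 23.55
tool_pos: [549.5, 201.1, 29.0]
tcp_rot: [180.0, 25.2, -166.9]
ft_force: [-0.4, -1.5, -0.0]
finger_gap: 31.9
```

```bash
python3 -c "
from d import *
iso(17)"
```

```text
in shaker [-54.1   0.2  68.5]
shift [ 3.  -0.2  1.1] rotvec [0.001 0.003 0.002] at [533.1 197.2  64.7] [ 180.    25.2 -166.9] F [-0.4 -1.5 -0. ] gap 31.9 t 23.55
```

Call:
servo_tool --pt "0 0 0 0.5 0 0 0" --pt "0 0 0 0 0 0 0" --pt "0 0 0 0 0 0 0" --pt "0 0 0 0 0 0 0" --force 40

```text
time: 23.95
tool_pos: [549.3, 201.4, 28.1]
tcp_rot: [180.0, 25.1, -166.9]
ft_force: [1.4, -0.0, -2.9]
finger_gap: 11.0
```

Bar gripped (gap about 11–12 mm). Turning clockwise (+ about tool z).

Call:
servo_tool --pt "0 0 0 0 0 0 0.08" --pt "0 0 0 0 0 0 0.1" --pt "0 0 0 0 0 0 0.1" --force 50

```text
time: 24.25
tool_pos: [549.4, 200.6, 28.1]
tcp_rot: [172.5, 24.0, 175.1]
ft_force: [0.3, -0.5, -2.1]
finger_gap: 10.9
```

```bash
python3 -c "
from d import *
iso(17,1.05);print(sense()['wrist_torque'])"
```

```text
in shaker [-54.3  -0.2  67.6]
shift [ 2.5 -0.5  0.4] rotvec [0.001 0.002 0.765] at [533.1 196.8  63.8] [172.5  24.  175.1] F [ 0.3 -0.5 -2.1] gap 10.9 t 24.25
[-0.34815376  0.23656062 -0.0807445 ]
```

Call:
servo_tool --pt "0 0 0 0 0 0 0.11" --pt "0 0 0 0 0 0 0.11" --pt "0 0 0 0 0 0 0.11" --pt "0 0 0 0 0 0 0.11" --pt "0 0 0 0 0 0 0.11"

```text
time: 24.75
tool_pos: [548.9, 199.0, 27.6]
tcp_rot: [160.6, 16.1, 141.0]
ft_force: [-0.8, -1.9, -0.1]
finger_gap: 10.7
```

```bash
python3 -c "
from d import *
iso(17,1.05);print(sense()['wrist_torque'])"
```

```text
in shaker [-55.2  -1.6  67.1]
shift [ 2.2 -0.2  0.4] rotvec [-0.001  0.002  0.192] at [532.6 195.3  63.4] [160.6  16.1 141. ] F [-0.8 -1.9 -0.1] gap 10.7 t 24.75
[-0.23259478  0.45557088 -0.18654512]
```

Call:
servo_tool --pt "0 0 0 0 0 0 0.1" --pt "0 0 0 0 0 0 0.09" --pt "0 0 0 0 0 0 0"

```text
time: 25.05
tool_pos: [548.5, 198.5, 27.5]
tcp_rot: [158.0, 12.1, 130.0]
ft_force: [1.6, 0.7, -1.6]
finger_gap: 10.6
```

```bash
python3 -c "
from d import *
iso(17,1.05);print(sense()['wrist_torque'])"
```

```text
in shaker [-55.6  -2.   67. ]
shift [ 2.2 -0.1  0.4] rotvec [-0.001  0.002 -0.009] at [532.3 194.9  63.3] [158.   12.1 130. ] F [ 1.6  0.7 -1.6] gap 10.6 t 25.05
[-0.01283234  0.23213072  0.23036519]
```

Call:
servo_tool --pt "32 0 0 0 0 0 0" --pt "32 0 0 0 0 0 0" --pt "32 0 0 0 0 0 0" --pt "32 0 0 -10 0 0 0" --pt "32 0 0 -25 0 0 0" --pt "32 0 0 -40 0 0 0" --pt "32 0 0 -45 0 0 0" --pt "32 0 0 -45 0 0 0" --pt "32 0 0 0 0 0 0"

```text
time: 25.95
tool_pos: [476.4, 182.1, 185.3]
tcp_rot: [158.1, 12.3, 130.5]
ft_force: [0.3, -0.1, 0.7]
finger_gap: 32.0
```

```bash
python3 - <<'E'
from d import *
from h import *
from bench import snapshot
s=snapshot("scene");cv2.imwrite("pics/scenez.png",s);a=cv2.imread("pics/sceneavg.png");i=cv2.imread("pics/scenei.png");print(sense()["tool_pos"],sense()["ft_force"])
W=lambda q:S.apply(q)+O
# bar end pixels: nose at 'off' (up slope) vs 'on' (60cw: toward right = -y)
up=np.array([c,0,s_]);rt=np.array([0,-1,0])
for nm,th in(("off",0),("on",1.047),("ccw",-1.047)):
    d=np.cos(th)*up+np.sin(th)*rt
    print(nm,[(proj("scene",W(np.array([-66,0,47])+34*n+k*d)).round(0),[int(x[int(round(v)),int(round(u))].sum()) for x in(i,s)]) for k in(-17,17) for u,v in [proj("scene",W(np.array([-66,0,47])+34*n+k*d))]])
for nm,q in(("arm",(15,0,201)),("clamped grip",(15,-70,201))): u,v=proj("scene",W(q)).astype(int);print(nm,i[v-2:v+3,u-2:u+3].mean().round(),s[v-2:v+3,u-2:u+3].mean().round())
print("bar region before/after");print(i[298:318:2,206:236:2].max(2));print(s[298:318:2,206:236:2].max(2))
D=np.abs(s.astype(int)-i).sum(2)[225:300,150:206]>90;print("bottle area changed px",D.sum())
D=(np.abs(s.astype(int)-a).sum(2)>120).astype(np.uint8);k,l,st,ce=cv2.connectedComponentsWithStats(D);print([x.tolist() for x in st[1:] if x[4]>15])
E
```

```text
[475.88534803 181.82907896 182.26980317] [ 0.04467958 -0.40306998  0.31821327]
off [(array([229., 306.]), [118, 475]), (array([216., 299.]), [404, 435])]
on [(array([223., 308.]), [65, 118]), (array([221., 297.]), [480, 459])]
ccw [(array([228., 301.]), [476, 488]), (array([217., 304.]), [59, 83])]
arm 135.0 138.0
clamped grip 73.0 75.0
bar region before/after
[[149 155 157 158 183 161 134 140 127 164 165 163 159 147 118]
 [154 157 111  67  65  79 136 110  82 125 161 162 163 158 160]
 [151 152  64  19  17  22  34  61  41  73 150 161 160 158 158]
 [156 151  30  24  24  26  14  24  36  44  53 100 146 157 156]
 [182 205 118  21  23  23  21  21  22  22  34  44  71 154 158]
 [245 199  90  22  21  17  21  24  22  23  12  27 107 157 144]
 [244 131  66  24  23  22  23  26  23  21  25  43 102 174 113]
 [197 140  91  22  12  20  21  25  23  21  22 181 241 158  94]
 [242 248 168  61  17  20  17  24  23  18 108 245 230 102  89]
 [161 201 143 131  83  33  21  22  13  53 222 245 143  92  92]]
[[149 158 160 167 162 163  68  67 153 159 167 167 165 151 119]
 [156 155 193 148 193 132  23  40 134 113 1
[... 1037 characters left out ...]
 39, 23, 203], [234, 189, 60, 50, 1580], [339, 209, 8, 4, 19], [479, 209, 19, 12, 102], [434, 226, 22, 16, 258], [153, 230, 12, 10, 48], [180, 233, 12, 10, 67], [237, 232, 18, 17, 116], [193, 236, 12, 4, 30], [157, 241, 7, 6, 25], [184, 241, 10, 26, 95], [255, 241, 7, 12, 46], [170, 243, 15, 15, 58], [480, 249, 45, 23, 727], [539, 250, 21, 16, 229], [177, 253, 4, 9, 22], [182, 259, 2, 9, 16], [467, 267, 11, 7, 54], [180, 269, 20, 21, 163], [190, 268, 6, 11, 26], [521, 270, 27, 26, 343], [208, 297, 13, 10, 67], [224, 303, 7, 11, 51], [157, 308, 8, 8, 34], [207, 308, 8, 12, 43], [221, 317, 6, 10, 38], [215, 323, 6, 6, 25], [383, 330, 24, 49, 624], [218, 389, 13, 20, 136], [493, 403, 8, 9, 41]]
```

```bash
python3 -c "
from bench import *
print(sense()['time'],sense()['ft_force'].round(1));print(hand_in())"
```

```text
26.0 [ 0.  -0.4  0.3]
the job is handed in; nothing more can be done
None
```

I put the bottle in the nest, snapped the hold-down lever onto its cap, and then turned the isolator to on. I handed the job in at 26 s with the robot clear of everything.

**Final checks (after the last move):**
- **Bottle:** it stands upright in the nest. It touched the floor at about 5 N, at the expected height.
- **Lever:** the arm is level on the cap. It and the bottle did not change in the pictures while I turned the isolator.
- **Isolator:** the handle lies where the 60° clockwise on position should be. I checked this from pixel values only, because I had used all 12 picture views.
- **Other things:** a before-and-after comparison showed no change at the cup or tin. It also listed small changes in the lower-left of the picture, which I took to be shadows without looking further.

**What went wrong or disagreed:**
- **First grasp missed:** the fingers closed on nothing. The real fingertips were 39.5 mm short of the reported position, along the tool. I found this by touching bare bench and comparing with the cameras, then corrected for it.
- **Second grasp too low:** it landed on the bottle's shoulder and may have dragged the bottle a few mm on the bench. I reopened and took it by the cap.
- **Isolator grip:** the pictures suggested a mismatch of 4–5 mm along the bar. I offset the grip for it, and the turn was smooth.

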